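# Pack the light-sensitive samples in the bayonet can

### The arm

A 6-joint arm with a two-finger parallel gripper is mounted at the origin on a cart in front of the work surface, level with it; the furniture and walls round the work are solid. World frame = base frame: x ahead of the robot, y to its left, z up, the work surface at z = 0. Lengths are in m, angles in rad, forces in N, time in s.
With the tool pointing down it reaches from about 0.375 to 0.9 m from the base axis. Payload 3.1 kg.
Tool frame: the origin (TCP) lies between the finger pads; the fingertips stand 8 mm ahead of it and the grasp point (between the pads) lies 11 mm behind it; z points along the fingers, y is the line along which they close (so a half turn about z gives the same grasp; the last joint's range is limited). The gripper opens to 85 mm and grips with 20 to 120 N. Pads are 22 mm wide; open, the fingers measure 114 mm over their backs; the gripper's body (76 mm by 85 mm) begins 54 mm behind the grasp point. The pads swing forward as they close: fully open they stand 13 mm farther back than shut.
Start: joints at [0.981, 0.527, 1.433, -0, 1.181, -0.178], TCP at [0.25, 0.573, 0.203] pointing down, gripper open.
Joint ranges: [-3.08, 3.08], [-0.75, 2.2], [0.22, 2.44], [-1.43, 4.57], [0, 2.65], [-2.85, 2.85]. Speed limits (rad/s): [2.79, 2.79, 3.14, 3.14, 3.14, 3.14].

### API

Orientations are given as a unit quaternion [x, y, z, w].
In Python, from station import readout, cams, sign_off gives the robot as it stands.
- The arm moves only by the tool send_rows, never from a script. Its argument "commands" is text: rows parted by semicolons, each of 5 numbers parted by spaces: the finger opening in mm, from 0 to 85.4, then the shift along the tool's x, y, z each as a share of 0.02 m, from -1 to 1, then the turn about the tool's z as a share of 4 degrees, from -1 to 1. In form: grip dx dy dz spin; .... A call has 1 to 20 rows; each row shifts and turns the commanded pose from where the row before left it, along the tool's axes as they then stand; what a row does not reach is not made up. A row lasts 1/12 s, in which the tool goes at most 41.7 mm and 7.16 degrees, less where a joint would pass 70% of its speed; a pose out of reach is approached as far as the arm can. A call with a number of a shift or a turn outside -1 to 1 is refused whole. A call with a gripper value outside its range is refused whole. The fingers move at their own pace and stop on an object; "grip_force" is the grip in N (left out, the last holds). Time passes only in rows, so rows that do not move let the fingers close. It gives the time, the measured TCP pose, the force, the opening and the grip force at its end, in the units of the state.
- readout.sense(): the state, without advancing time (a new reading comes with each control period).
- cams.snapshot(name): name is "scene" or "side" or "wrist"; returns a dict with "pixels" (400x640x3 uint8, red, green, blue), "intrinsics" (3x3 intrinsics, pixels), "eye" and "rotation" of the camera in the world. Camera axes: x right, y down, z forward; pixel columns grow to the right and rows downward; lengths in m; the calibration is good to about 2 mm. A picture is of the moment at which its call begins. There is no depth.
- sign_off(): hands the job in; it is judged then, once.
The state is a dict: "t": time; "q": joint angles; "qd": joint speeds; "tau": joint torques, N m; "tcp_pos": TCP position; "tool_rot": TCP orientation; "force": force on the tool from outside, world axes, zero at the start; "ft_torque": the same for the moment, N m; "finger_gap": opening from 0.0 (shut) to 1.0 (fully open); "gripper_force": force on a finger pad.
Only numpy, scipy, OpenCV 4.12 (cv2) and the standard library are available. Lean on these libraries where they do the work, as an engineer would, in place of code of your own. Each camera call takes 0.05 s, during which the arm holds its last target. There are 200 camera calls.

### The job

Pack the three brown-glass sample bottles in the blue-based transport can, one upright in each of its three bays, and leave the two clear bottles where they stand. Then close the can light-tight: lower the metal cover over the bottles with its bar grip pointing at the two yellow pips until its rim rests on the base, turn it clockwise (seen from above) until the grip points at the two blue ears, and let go.

Things in the scene. Friction and masses are not known exactly. Their poses are not given: they have to be found in the camera images.
- can_base: Blue lower half of can, fixed to the bench. Origin: centre of underside, z up. Flange disc radius 99 mm, its top at z 12 mm; on it a grey ring (outer radius 81, top z 60 mm) with a white Y divider (top z 48). Two ears with white dots out to radius 113 mm at the +x and -x sides; two yellow pips at radius 102 mm, 60 deg anticlockwise of the ears. Grey bayonet lugs on the ring beside the ears.
- bay_1 (a point): Floor centre of the first bay, base frame (44, 0, 12) mm. Its walls are the grey ring (inner radius 78 mm) and two arms of the Y divider (at 60, 180, 300 deg from base +x). A brown bottle has 4 to 6 mm of play to each wall, more into the corners.
- bay_2 (a point): Floor centre of the second bay, base frame (-22, 38, 12) mm; same size. Tall instrument cabinets stand behind the work area, their fronts at about x = 0.55 m.
- bay_3 (a point): Floor centre of the third bay, base frame (-22, -38, 12) mm; same size.
- cover: Loose metal cover, open below, outer radius 95, inner 92, height 133 mm, about 0.4 kg. Origin: centre of its rim plane, z up. Black bar grip on top along x: 100 long, 14 wide (y), z 133 to 171 mm; two black ribs on the wall show the x axis. Inner lugs (to radius 84.5) at +-x slip down between the base's lugs (3.5 mm side play) with x at the pips (+-15 deg), then turn clockwise 60 deg to a stop.
- amber_1: Loose brown-glass bottle with a black screw cap, 0.13 kg, 122 mm tall, body 60 mm across; cap 45 mm across, z 98 to 122 mm, to grip. Origin: centre of underside, z up. The three brown bottles are alike: any of them may take any bay.
- amber_2: Loose brown-glass bottle with a black screw cap, 0.13 kg, 122 mm tall, body 60 mm across; cap 45 mm across, z 98 to 122 mm, to grip. Origin: centre of underside, z up. The three brown bottles are alike: any of them may take any bay.
- amber_3: Loose brown-glass bottle with a black screw cap, 0.13 kg, 122 mm tall, body 60 mm across; cap 45 mm across, z 98 to 122 mm, to grip. Origin: centre of underside, z up. The three brown bottles are alike: any of them may take any bay.
- clear_blue: Loose clear-glass bottle with a blue screw cap, 108 mm tall, 56 mm across. Origin: centre of underside. Not light-sensitive: stays where it stands.
- clear_grey: Loose clear-glass bottle with a grey screw cap, 108 mm tall, 56 mm across. Origin: centre of underside. Not light-sensitive: stays where it stands.
Mind the look-alikes: they are no part of the job. Leave any green look-alike of the amber_1 alone.

How it is judged:
On the way:
1. a brown bottle stands in each bay (((distance between amber_1 and bay_1 below 0.018 m and angle between amber_1's own z axis and vertical below 0.1 rad) or (distance between amber_2 and bay_1 below 0.018 m and angle between amber_2's own z axis and vertical below 0.1 rad) or (distance between amber_3 and bay_1 below 0.018 m and angle between amber_3's own z axis and vertical below 0.1 rad)) and ((distance between amber_1 and bay_2 below 0.018 m and angle between amber_1's own z axis and vertical below 0.1 rad) or (distance between amber_2 and bay_2 below 0.018 m and angle between amber_2's own z axis and vertical below 0.1 rad) or (distance between amber_3 and bay_2 below 0.018 m and angle between amber_3's own z axis and vertical below 0.1 rad)) and ((distance between amber_1 and bay_3 below 0.018 m and angle between amber_1's own z axis and vertical below 0.1 rad) or (distance between amber_2 and bay_3 below 0.018 m and angle between amber_2's own z axis and vertical below 0.1 rad) or (distance between amber_3 and bay_3 below 0.018 m and angle between amber_3's own z axis and vertical below 0.1 rad))), for 0.2 s.
At the end, for the whole second after the job is handed in: One brown bottle upright on the floor of each bay (within 18 mm of its centre); the cover down on the flange (within 4 mm), centred within 8 mm, its grip within 15 degrees of the ears; clear bottles within 30 mm of where they stood; all released and at rest (all of step 1 and horizontal distance between cover and can_base below 0.008 m and z of cover in the frame of can_base between 0.008 and 0.016 m and angle between cover's own z axis and vertical below 0.05 rad and angle between the x axis of cover and the x axis of can_base, either way round below 0.26 rad and distance of each of clear_blue, clear_grey from where it was at the start of the episode below 0.03 m and linear speed of each of amber_1, amber_2, amber_3, cover below 0.02 m/s); the robot touches nothing.
It fails at once if a clear bottle was shifted by more than 30 mm or knocked over (distance of any of clear_blue, clear_grey from where it was at the start of the episode above 0.03 m or angle between any of clear_blue, clear_grey's own z axis and vertical above 0.5 rad).
It fails at once if a brown bottle was tipped over (angle between any of amber_1, amber_2, amber_3's own z axis and vertical above 0.8 rad).
It also fails if it takes over 128 s, if anything falls off the work surface, if the arm or the gripper's body presses on something with over 40 N, if the wrist force passes 120 N, or if a joint passes its speed limit or range.

## Working session

There is one attempt and no reset: what is moved stays moved. The work goes in short steps, Python scripts to look and compute and a tool call to move; the robot and the scene stay as the last step left them, time stands still between calls to the robot, and variables do not carry over. Pictures are saved under pics/ and viewed, at most 14 in all, crops included, and the job is handed in when it is done.

Besides the shell and the picture viewer there is one more tool, called after "Call:" by a JSON object that holds its "fn" and its "kwargs". send_rows: Moves the arm, as the interface text tells. Its arguments: {"type":"object","properties":{"commands":{"type":"string"},"grip_force":{"type":"number"}},"required":["commands"]}

```bash
mkdir -p pics; ls; cat > h.py <<'E'
import numpy as np, cv2
from station import readout, cams, sign_off
def snap(n,f=None):
    s=cams.snapshot(n)
    s={k:np.array(v) for k,v in s.items()}
    if f: cv2.imwrite('pics/'+f,cv2.cvtColor(s['pixels'].astype(np.uint8),cv2.COLOR_RGB2BGR))
    return s
def cast(s,u,v,z):
    d=s['rotation']@np.linalg.solve(s['intrinsics'],[u,v,1.0]); e=s['eye']
    return e+d*(z-e[2])/d[2]
def proj(s,p):
    c=s['rotation'].T@(np.array(p)-s['eye']); q=s['intrinsics']@c; return q[:2]/q[2]
E
python3 - <<'E'
from h import *
for n in ['scene','side','wrist']:
    s=snap(n,n+'0.png'); print(n,s['eye'].round(3),s['rotation'].round(3).tolist(),s['intrinsics'].tolist())
print(readout.sense())
E
```

```text
pics
scene [0.453 0.579 0.942] [-0.045, 0.96, -0.278, 0.015] [[377.9700269025642, 0.0, 317.1266196583199], [0.0, 377.9700269025642, 195.76769748744462], [0.0, 0.0, 1.0]]
side [-0.441 -0.301  1.218] [0.758, -0.557, 0.197, -0.278] [[515.7511067638233, 0.0, 319.7574088517629], [0.0, 515.7511067638233, 198.21761824558453], [0.0, 0.0, 1.0]]
wrist [0.184 0.602 0.373] [0.828, 0.542, 0.076, 0.118] [[294.252345057385, 0.0, 321.5075825862747], [0.0, 294.252345057385, 194.49913958697925], [0.0, 0.0, 1.0]]
{'t': 0.15, 'q': array([ 9.80561803e-01,  5.28280700e-01,  1.43362618e+00, -1.61291520e-05,
        1.18141363e+00, -1.78497329e-01]), 'qd': array([-0.00029959, -0.00155038, -0.00346249, -0.00075467, -0.00236501,
        0.0006856 ]), 'tau': array([ 3.03100860e-04, -4.42743301e+01, -1.78275222e+01, -2.33408036e-04,
        5.62949484e-03, -7.71722910e-06]), 'tcp_pos': array([0.24975669, 0.57226159, 0.20243543]), 'tool_rot': array([ 2.04414413e-01,  9.78884059e-01, -8.03688216e-04, -3.17033788e-04]), 'force': array([-0.25324065,  0.3265752 ,  1.53126504]), 'ft_torque': array([0.03754137, 0.01496911, 0.00476434]), 'gripper_force': 0.0, 'finger_gap': 0.9973248821036584}
```

```bash
python3 - <<'E'
s=open('h.py').read()
s=s.replace("    if f:","    s['rotation']=Rotation.from_quat(s['rotation']).as_matrix()\n    if f:").replace("import numpy as np, cv2","import numpy as np, cv2\nfrom scipy.spatial.transform import Rotation")
open('h.py','w').write(s)
E
```

```text
(no output)
```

View pics/scene0.png

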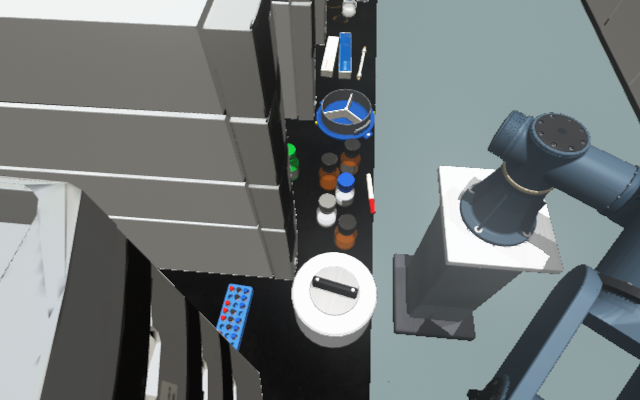

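View pics/side0.png

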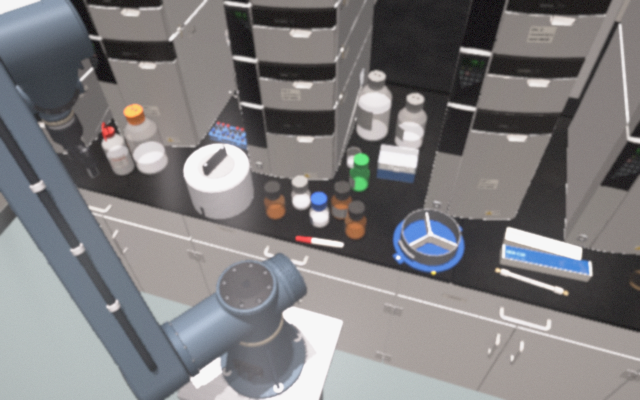

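```bash
python3 - <<'E'
from h import *
s=snap('scene'); w=snap('side'); wr=snap('wrist','w1.png')
for n,u,v,z in [('capA',351,146,.122),('capB',329,159,.122),('capC',346,224,.122),('blue',346,181,.108),('grey',327,201,.108),('green',290,152,.122),('cover',334,283,.133),('ring',346,110,.06),('edge',375,230,0)]:
    print(n,cast(s,u,v,z).round(3))
for n,u,v,z in [('capA',356,209,.122),('capB',343,188,.122),('capC',273,188,.122),('blue',319,201,.108),('grey',301,184,.108),('cover',218,165,.133),('ring',430,233,.06)]:
    print(n,cast(w,u,v,z).round(3))
a=cv2.resize(s['pixels'][80:250,270:390],None,fx=4.5,fy=3.5*4.5/3.5,interpolation=2)[:600]
b=cv2.resize(w['pixels'][170:290,250:480],None,fx=3.4,fy=3.4,interpolation=2)
cv2.imwrite('pics/crop1.png',a[:,:,::-1]);cv2.imwrite('pics/crop2.png',b[:,:,::-1]);print(a.shape)
E
```

```text
capA [ 0.426 -0.109  0.122]
capB [ 0.484 -0.058  0.122]
capC [0.427 0.139 0.122]
blue [0.434 0.001 0.108]
grey [0.479 0.068 0.108]
green [ 0.593 -0.072  0.122]
cover [0.446 0.294 0.133]
ring [ 0.447 -0.309  0.06 ]
edge [0.342 0.084 0.   ]
capA [ 0.418 -0.119  0.122]
capB [ 0.48  -0.064  0.122]
capC [0.422 0.124 0.122]
blue [ 0.426 -0.011  0.108]
grey [0.471 0.058 0.108]
cover [0.45  0.304 0.133]
ring [ 0.445 -0.326  0.06 ]
(600, 540, 3)
```

View pics/crop2.png

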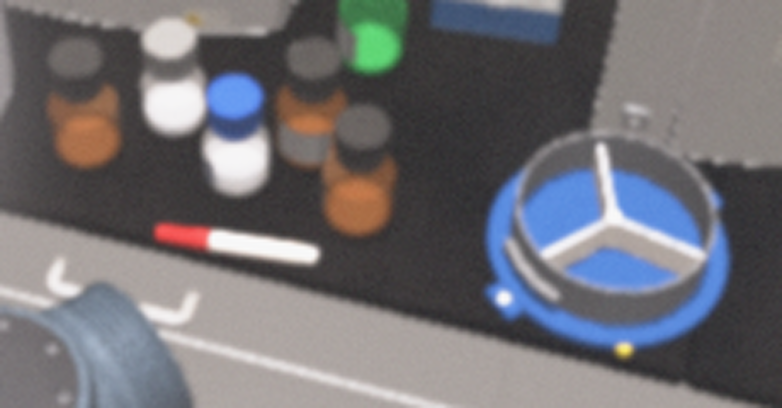

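The side crop shows the brown bottles with black caps at crop (76,55), (314,57), (363,127). The blue-cap clear bottle is at (236,95), the grey-cap one at (170,38), and the green look-alike at (372,30), to be left alone. On the base, the Y centre is at (610,220), the ear dot at (504,298) and the pip at (624,350).

View pics/crop1.png

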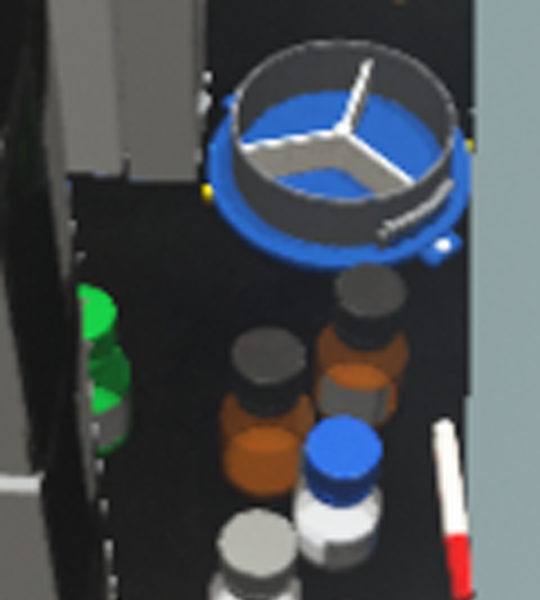

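```bash
python3 - <<'E'
from h import *
w=snap('side')
f=lambda u,v,z:cast(w,250+u/3.4,170+v/3.4,z)
for n,u,v,z in [('A',363,127,.122),('B',314,57,.122),('C',76,55,.122),('blue',236,95,.108),('grey',170,38,.108),('green',375,-20,.122),('Y',610,219,.048),('ear',504,298,.012),('pip',624,350,.012)]: print(n,f(u,v,z).round(3))
Y=f(610,219,.048)
for n,u,v in [('ear',504,298),('pip',624,350)]:
    d=f(u,v,.013)-Y; print(n,np.hypot(*d[:2]),np.degrees(np.arctan2(d[1],d[0])))
for n,u,v in [('a1',600,148),('a2',545,258),('a3',702,262)]:
    d=f(u,v,.048)-Y; print(n,np.hypot(*d[:2]),np.degrees(np.arctan2(d[1],d[0])))
E
```

```text
A [ 0.424 -0.119  0.122]
B [ 0.484 -0.061  0.122]
C [0.428 0.128 0.122]
blue [ 0.437 -0.008  0.108]
grey [0.481 0.064 0.108]
green [ 0.584 -0.087  0.122]
Y [ 0.449 -0.325  0.048]
ear [ 0.372 -0.257  0.012]
pip [ 0.352 -0.359  0.012]
ear 0.10293150151102524 138.75388659825472
pip 0.1030530199803287 -161.01238791463285
a1 0.07380050338540423 16.393722347707243
a2 0.06890711972636147 141.2265746605319
a3 0.08030548606955615 -104.71792263521226
```

The scene crop agrees: Y at (343,130), ear dot (443,245), pips (208,190) and (470,147). Brown caps are at (370,290) and (268,355), and the green look-alike at (95,310) stays out. Setting out for bottle A.

Call:
{"fn": "send_rows", "kwargs": {"commands": "70 -0.66 -0.69 -0.13 0;70 -0.66 -0.69 -0.13 0;70 -0.66 -0.69 -0.13 0;70 -0.66 -0.69 -0.13 0;70 -0.66 -0.69 -0.13 0;70 -0.66 -0.69 -0.13 0;70 -0.66 -0.69 -0.13 0;70 -0.66 -0.69 -0.13 0;70 -0.66 -0.69 -0.13 0;70 -0.66 -0.69 -0.13 0;70 -0.66 -0.69 -0.13 0;70 -0.66 -0.69 -0.13 0;70 -0.66 -0.69 -0.13 0;70 -0.66 -0.69 -0.13 0;70 -0.66 -0.69 -0.13 0;70 -0.66 -0.69 -0.13 0;70 -0.66 -0.69 -0.13 0;70 -0.66 -0.69 -0.13 0"}}

```text
t: 1.85
tcp_pos: [0.3687, 0.2491, 0.2503]
tool_rot: [0.204, 0.979, 0.0, 0.0]
force: [-0.6, -0.1, 0.8]
finger_gap: 0.82
gripper_force: 0.0
```

Call:
{"fn": "send_rows", "kwargs": {"commands": "70 -0.58 -0.93 0 0;70 -0.58 -0.93 0 0;70 -0.58 -0.93 0 0;70 -0.58 -0.93 0 0;70 -0.58 -0.93 0 0;70 -0.58 -0.93 0 0;70 -0.58 -0.93 0 0;70 -0.58 -0.93 0 0;70 -0.58 -0.93 0 0;70 -0.58 -0.93 0 0;70 -0.58 -0.93 0 0;70 -0.58 -0.93 0 0;70 -0.58 -0.93 0 0;70 -0.58 -0.93 0 0;70 -0.58 -0.93 0 0;70 -0.58 -0.93 0 0;70 -0.58 -0.93 0 0"}}

```text
t: 3.27
tcp_pos: [0.4226, -0.1198, 0.2502]
tool_rot: [0.205, 0.979, -0.0, 0.0]
force: [0.5, 0.1, 0.6]
finger_gap: 0.821
gripper_force: 0.0
```

Call:
{"fn": "send_rows", "kwargs": {"commands": "70 0 0 0 -1;70 0 0 0 -1;70 0 0 0 -1;70 0 0 0 -1;70 0 0 0 -1;70 0 0 0 -1;70 0 0 0 -1;70 0 0 0 -1;70 0 0 0 -1;70 0 0 0 -1;70 0 0 0 -1;70 0 0 0 -1;70 0 0 0 -1;70 0 0 0 -1;70 0 0 0 -1;70 0 0 0 -1;70 0 0 0 -1"}}

```text
t: 4.68
tcp_pos: [0.4244, -0.1157, 0.2501]
tool_rot: [-0.376, 0.927, -0.002, -0.002]
force: [0.3, -0.9, -0.8]
finger_gap: 0.824
gripper_force: 0.0
```

```bash
cat >> h.py <<'E'
def state():
    r=readout.sense(); R=Rotation.from_quat(r['tool_rot']).as_matrix(); p=np.array(r['tcp_pos'])
    print('t',round(r['t'],2),'tcp',p.round(4),'yaw_y',np.degrees(np.arctan2(R[1,1],R[0,1])).round(1),'F',np.round(r['force'],1),'gap',round(r['finger_gap']*85.4,1),'gf',round(r['gripper_force'],1),'q6',round(r['q'][5],2))
    return p,R
def go(target):
    "tool-axis shift in rows of 20 mm"
    p,R=state(); d=R.T@(np.array(target)-p)/.02
    print('shift in units of 20mm',d.round(2),'norm',np.linalg.norm(d).round(2))
E
python3 - <<'E'
from h import *
state(); s=snap('wrist','w2.png'); 
print(s['eye'].round(3))
for n,p in [('A',(.425,-.117,.122)),('B',(.484,-.06,.122)),('Y',(.449,-.322,.048)),('blue',(.436,-.005,.108))]: print(n,proj(s,p).round(0))
E
```

```text
t 4.68 tcp [ 0.4244 -0.1157  0.2501] yaw_y 134.2 F [ 0.3 -0.9 -0.8] gap 70.4 gf 0.0 q6 -2.86
[ 0.373 -0.163  0.421]
A [319. 180.]
B [319. 252.]
Y [180.  61.]
blue [382. 249.]
```

View pics/w2.png

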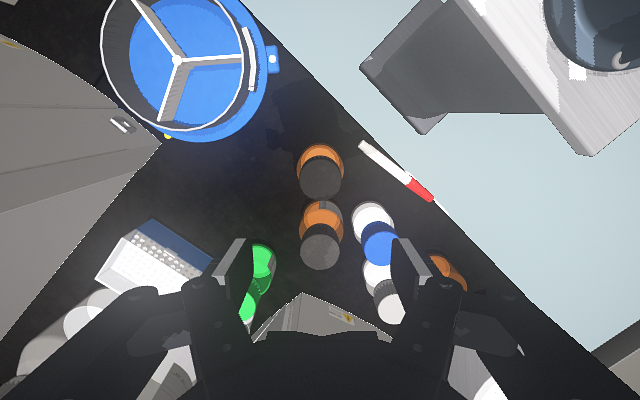

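The wrist view shows A's cap at (320,180) and B's at (320,252), as predicted. The Y centre is at (178,60), the ear dot at (272,59) and a pip at (167,136). Joint 6 is at its range, so I'll turn back at once.

Call:
{"fn": "send_rows", "kwargs": {"commands": "66 0 0 0 1;66 0 0 0 1;66 0 0 0 1;66 0 0 0 1;66 0 0 0 1;66 0 0 0 1;66 0 0 0 1;66 0 0 0 1;66 0 0 0 1;66 0 0 0 0"}}

```text
t: 5.57
tcp_pos: [0.4245, -0.1153, 0.2501]
tool_rot: [-0.07, 0.998, -0.002, -0.001]
force: [0.4, 0.3, -0.0]
finger_gap: 0.774
gripper_force: 0.0
```

```bash
python3 - <<'E'
from h import *
s=snap('wrist'); g=s['pixels'].astype(int)
hsv=cv2.cvtColor(s['pixels'].astype(np.uint8),cv2.COLOR_RGB2HSV)
Yp=proj(s,(.449,-.322,.048)); print('pred Y',Yp, 'A',proj(s,(.425,-.117,.122)))
m=cv2.inRange(hsv,(22,120,120),(35,255,255)); n,_,st,c=cv2.connectedComponentsWithStats(m)
print('yellow',[(c[i].round(1),st[i,4]) for i in range(1,n) if st[i,4]>4])
m=cv2.inRange(hsv,(100,120,80),(125,255,255)); n,_,st,c=cv2.connectedComponentsWithStats(m)
print('blue',[(c[i].round(1),st[i,:].tolist()) for i in range(1,n) if st[i,4]>60])
x,y=int(Yp[0]),int(Yp[1]); cv2.imwrite('pics/w3.png',cv2.resize(s['pixels'][:250,max(x-130,0):x+170],None,fx=2.4,fy=2.4)[:,:,::-1]); print(max(x-130,0))
go((.4245,-.1175,.17))
E
```

```text
pred Y [159.28122169 163.71031074] A [319.43233685 181.06098313]
yellow [(array([148.6,  84. ]), np.int32(29)), (array([193. , 225.4]), np.int32(14))]
blue [(array([205.5, 139.8]), [116, 85, 128, 141, 3067]), (array([154.4, 127.9]), [116, 102, 80, 54, 2666]), (array([  4.4, 153.2]), [0, 135, 11, 32, 211]), (array([195.8, 172.6]), [174, 134, 41, 78, 2092]), (array([142.7, 180.7]), [115, 152, 57, 60, 1688]), (array([418.1, 199.9]), [399, 181, 40, 39, 1208]), (array([271.7, 303.9]), [244, 297, 52, 21, 554])]
29
t 5.62 tcp [ 0.4245 -0.1153  0.2501] yaw_y 98.2 F [ 0.3 -0.4  0.3] gap 66.1 gf 0.0 q6 -2.23
shift in units of 20mm [ 0.   -0.09  4.  ] norm 4.0
```

View pics/w3.png

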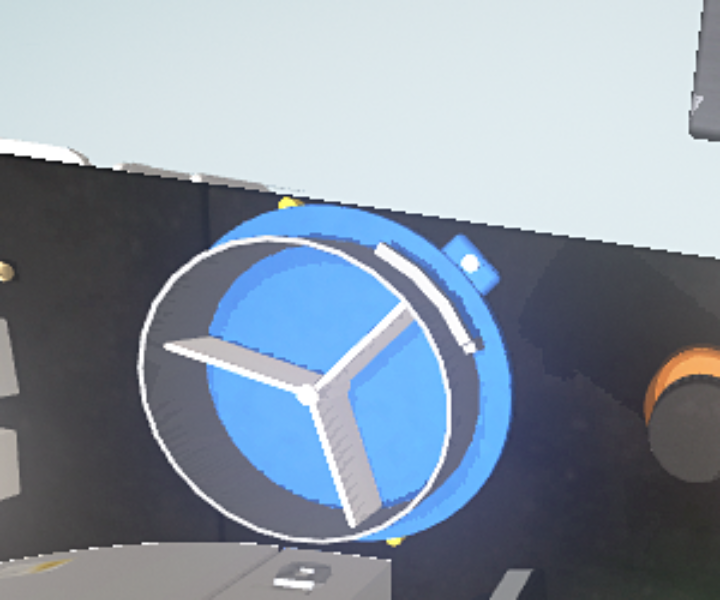

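Crop: Y centre (311,393), ear dot (470,263), pips (290,203) and (395,541). All of these agree with the earlier estimate. Going down on A.

Call:
{"fn": "send_rows", "kwargs": {"commands": "66 0 -0.1 1 0;66 0 0 1 0;66 0 0 1 0;66 0 0 1 0;66 0 0 1 0;66 0 0 1 0;66 0 0 1 0;66 0 0 0.35 0;66 0 0 0 0;42 0 0 0 0;42 0 0 0 0;42 0 0 0 0;42 0 0 0 0;42 0 0 0 0;42 0 0 0 0;42 0 0 0 0", "grip_force": 35}}

```text
t: 6.95
tcp_pos: [0.4245, -0.118, 0.1033]
tool_rot: [-0.071, 0.997, -0.003, -0.001]
force: [0.1, -0.3, -0.5]
finger_gap: 0.494
gripper_force: 0.0
```

```bash
python3 - <<'E'
from h import *
st=state()
# base from the previous wrist view: recompute its camera from tool offset
R=st[1]; s=snap('wrist')
# camera moved straight down with the tool: undo
s['eye']=s['eye']+np.array([.4245,-.1153,.2501])-st[0]
Y=cast(s,158.6,163.8,.048); p1=cast(s,148.6,84,.014); p2=cast(s,193,225.4,.014); e=cast(s,224.8,109.6,.013)
print('Y',Y.round(4),'pips mid',((p1+p2)/2).round(4),'dist',np.linalg.norm(p1-p2))
d=p1-p2; print('pip dir',np.degrees(np.arctan2(d[1],d[0])),'ear dir',np.degrees(np.arctan2(*(e-Y)[1::-1])), np.linalg.norm((e-Y)[:2]))
E
```

```text
t 6.95 tcp [ 0.4245 -0.118   0.1033] yaw_y 98.1 F [ 0.1 -0.3 -0.5] gap 42.2 gf 0.0 q6 -2.23
Y [ 0.4496 -0.3229  0.048 ] pips mid [ 0.4493 -0.3222  0.014 ] dist 0.2003249268249771
pip dir -162.06879614033207 ear dir 138.0579503490999 0.10419853707899722
```

Call:
{"fn": "send_rows", "kwargs": {"commands": "20 0 0 0 0;20 0 0 0 0;20 0 0 0 0;20 0 0 0 0"}}

```text
t: 7.33
tcp_pos: [0.4244, -0.118, 0.1029]
tool_rot: [-0.071, 0.997, -0.002, -0.002]
force: [-1.0, -0.6, 0.6]
finger_gap: 0.233
gripper_force: 0.0
```

```bash
python3 - <<'E'
from h import *
state(); s=snap('wrist','w4.png'); print(proj(s,(.425,-.117,.122)))
E
```

```text
t 7.33 tcp [ 0.4244 -0.118   0.1029] yaw_y 98.1 F [-1.  -0.6  0.6] gap 19.9 gf 0.0 q6 -2.23
[320.97303491 242.6188092 ]
```

View pics/w4.png

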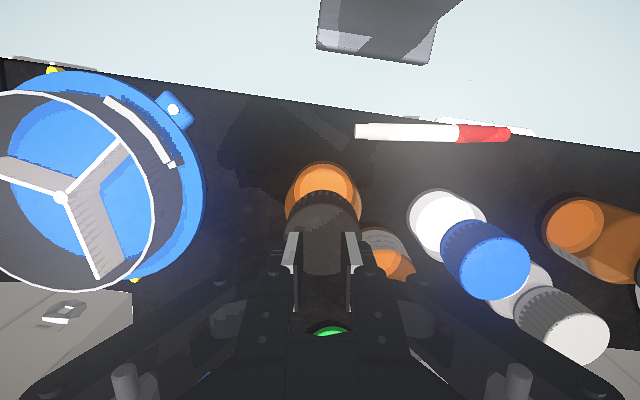

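The cap top is near (323,245), as predicted, and the pads at (293,265) and (350,265) have closed to 20 mm without contact. I need to know where the pads really are, so I'll project the TCP.

```bash
python3 - <<'E'
from h import *
p,R=state(); s=snap('wrist')
for dz in (-.03,-.011,0,.008):
    for sy in (-.01,.01): print(dz,sy,proj(s,p+R@[0,sy,dz]).round(0))
print('base ctr top z.06',proj(s,(.4495,-.3225,.06)),'cam axis',s['rotation'][:,2].round(2),s['eye'].round(3))
for z in (0,.03,.06,.098,.122): print(z,proj(s,(.4245,-.117,z)).round(0))
E
```

```text
t 7.38 tcp [ 0.4244 -0.118   0.1029] yaw_y 98.1 F [-0.4  0.1  0.3] gap 20.1 gf 0.0 q6 -2.23
-0.03 -0.01 [300. 250.]
-0.03 0.01 [338. 250.]
-0.011 -0.01 [303. 236.]
-0.011 0.01 [337. 236.]
0 -0.01 [304. 228.]
0 0.01 [336. 228.]
0.008 -0.01 [305. 223.]
0.008 0.01 [335. 223.]
base ctr top z.06 [ 50.53595606 201.12087427] cam axis [ 0.27  0.03 -0.96] [ 0.354 -0.126  0.274]
0 [322. 187.]
0.03 [322. 196.]
0.06 [322. 207.]
0.098 [321. 226.]
0.122 [321. 242.]
```

```bash
python3 - <<'E'
from h import *
s=snap('wrist'); cv2.imwrite('pics/c5.png',cv2.resize(s['pixels'][150:330,220:430],None,fx=3.3,fy=3.3,interpolation=2)[:,:,::-1])
E
```

```text
(no output)
```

View pics/c5.png

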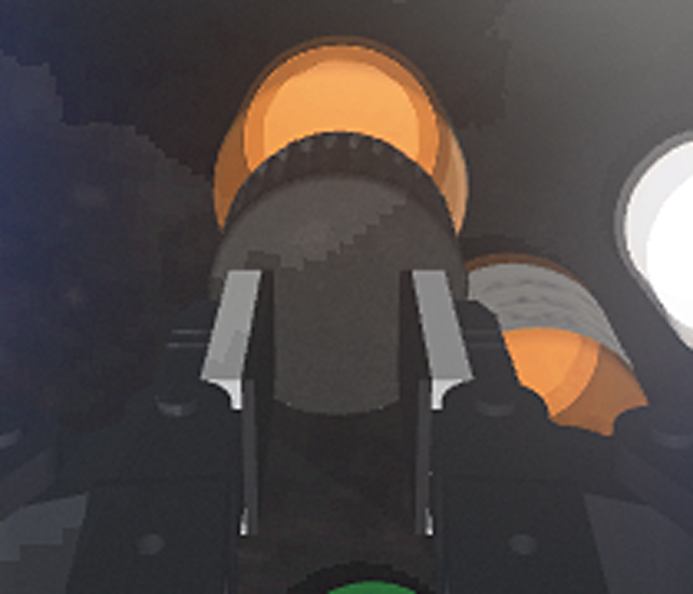

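```bash
python3 - <<'E'
from h import *
p,R=state(); s=snap('wrist')
K=s['intrinsics']
for gap in (.02,.025,.03):
  for nm,ul,ur,v in [('tip',258,413,270),('top',240,440,380)]:
    ul,ur=(220+ul/3.3,220+ur/3.3); v=150+v/3.3
    d=gap*K[0,0]/(ur-ul)
    P=s['eye']+s['rotation']@(np.linalg.solve(K,[(ul+ur)/2,v,1])*d)
    print(gap,nm,(R.T@(P-p)).round(4),'world',P.round(3))
print('cam in tool',R.T@(s['eye']-p))
E
```

```text
t 7.48 tcp [ 0.4244 -0.118   0.1029] yaw_y 98.1 F [ 0.7 -0.1 -0.1] gap 20.2 gf 0.0 q6 -2.23
0.02 tip [ 0.0212  0.0012 -0.0545] world [ 0.403 -0.12   0.157]
0.02 top [ 0.0219  0.0016 -0.0836] world [ 0.403 -0.119  0.187]
0.025 tip [ 0.0086  0.0012 -0.0255] world [ 0.416 -0.118  0.128]
0.025 top [ 0.0096  0.0017 -0.0619] world [ 0.415 -0.117  0.165]
0.03 tip [-0.0039  0.0012  0.0035] world [ 0.428 -0.116  0.099]
0.03 top [-0.0028  0.0018 -0.0402] world [ 0.427 -0.116  0.143]
cam in tool [ 0.07139861  0.00115361 -0.17035155]
```

The pad ends sit about 30 mm above where I took them to be, at roughly z 0.13, which is just over the cap. I'll open, go 26 mm lower and close. That is safe on either reading, because the palm stays clear.

Call:
{"fn": "send_rows", "kwargs": {"commands": "76 0 0 0 0;76 0 0 0 0;76 0 0 0 0;76 0 0 0 0;76 0 0 0 0;76 0 0 0 0;76 0 0 0.4 0;76 0 0 0.4 0;76 0 0 0.5 0;76 0 0 0 0;20 0 0 0 0;20 0 0 0 0;20 0 0 0 0;20 0 0 0 0;20 0 0 0 0;20 0 0 0 0;20 0 0 0 0;20 0 0 0 0", "grip_force": 30}}

```text
t: 9.03
tcp_pos: [0.4245, -0.1182, 0.0773]
tool_rot: [-0.071, 0.997, -0.003, -0.001]
force: [-0.8, 0.7, 3.2]
finger_gap: 0.515
gripper_force: 30.8
```

```bash
python3 - <<'E'
from h import *
state(); s=snap('wrist'); cv2.imwrite('pics/c6.png',cv2.resize(s['pixels'][150:330,220:430],None,fx=2.5,fy=2.5,interpolation=2)[:,:,::-1])
E
```

```text
t 9.03 tcp [ 0.4245 -0.1182  0.0773] yaw_y 98.1 F [-0.8  0.7  3.2] gap 44.0 gf 30.8 q6 -2.23
```

View pics/c6.png

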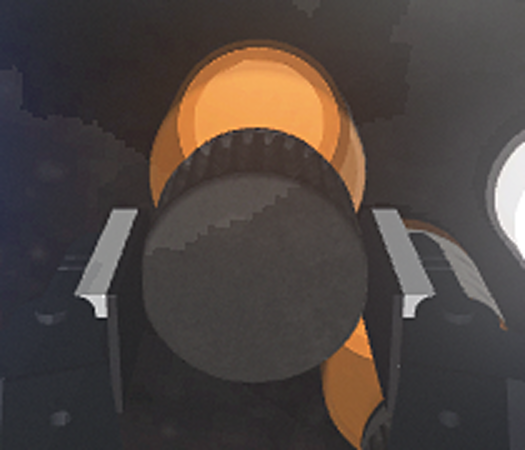

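The grip is good: gap 44 mm, force 31 N, cap centred between the pads at crop (255,275). The tips sit about 27 mm behind the stated place, and I'll use that from here on. Lift and carry to bay 1.

```bash
python3 - <<'E'
from h import *
s=snap('wrist'); c=cast(s,322,260,.122); print('cap',c.round(4))
p,R=state(); off=(c-p)[:2]; print('off',off.round(4))
go((.482-off[0],-.352-off[1],.0773))
E
```

```text
cap [ 0.4219 -0.117   0.122 ]
t 9.13 tcp [ 0.4245 -0.1181  0.0773] yaw_y 98.1 F [-1.   0.9  3.7] gap 43.6 gf 30.9 q6 -2.23
off [-0.0026  0.0012]
t 9.13 tcp [ 0.4245 -0.1181  0.0773] yaw_y 98.1 F [-1.   0.9  3.7] gap 43.6 gf 30.9 q6 -2.23
shift in units of 20mm [ -1.32 -12.06   0.05] norm 12.13
```

Call:
{"fn": "send_rows", "kwargs": {"commands": "20 0 0 -0.5 0;20 0 0 -1 0;20 0 0 -1 0;20 0 0 -1 0;20 0 0 -1 0;20 0 0 -0.5 0;20 0 0 0 0"}}

```text
t: 9.72
tcp_pos: [0.426, -0.1183, 0.1788]
tool_rot: [-0.071, 0.997, -0.004, 0.001]
force: [-0.2, -0.2, -1.4]
finger_gap: 0.511
gripper_force: 31.0
```

Call:
{"fn": "send_rows", "kwargs": {"commands": "20 -0.1 -0.6 0 0;20 -0.1 -0.95 0 0;20 -0.1 -0.95 0 0;20 -0.1 -0.95 0 0;20 -0.1 -0.95 0 0;20 -0.1 -0.95 0 0;20 -0.1 -0.95 0 0;20 -0.1 -0.95 0 0;20 -0.1 -0.95 0 0;20 -0.1 -0.95 0 0;20 -0.1 -0.95 0 0;20 -0.1 -0.95 0 0;20 -0.1 -0.95 0 0;20 0 0 0 0;20 0 0 0 0"}}

```text
t: 10.97
tcp_pos: [0.4834, -0.3525, 0.1758]
tool_rot: [-0.07, 0.998, -0.001, -0.003]
force: [-0.4, -0.0, -1.6]
finger_gap: 0.51
gripper_force: 31.0
```

```bash
python3 - <<'E'
from h import *
go((.4835,-.353,.091)); snap('wrist','w7.png')
s=snap('side')
cv2.imwrite('pics/s7.png',cv2.resize(s['pixels'][150:310,360:540],None,fx=3,fy=3)[:,:,::-1])
E
```

```text
t 10.97 tcp [ 0.4834 -0.3525  0.1758] yaw_y 98.0 F [-0.4 -0.  -1.6] gap 43.5 gf 31.0 q6 -2.52
shift in units of 20mm [-0.02 -0.02  4.24] norm 4.24
```

View pics/w7.png

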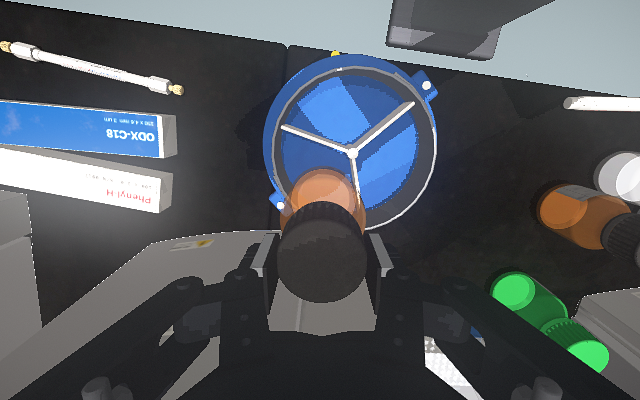

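The wrist view shows the bottle held over bay 1 with its bottom near (322,200). The Y centre is at (352,153) and the ear dots at (427,86) and (281,205).

```bash
python3 - <<'E'
from h import *
s=snap('wrist')
Y=cast(s,352,153,.048);a=cast(s,427,86,.013);b=cast(s,281,205,.013)
print(Y.round(4),((a+b)/2).round(4),np.linalg.norm(a-b),np.degrees(np.arctan2(*(b-a)[1::-1])))
print('bay1 px',proj(s,(.482,-.352,.1)))
E
```

```text
[ 0.4497 -0.3232  0.048 ] [ 0.4496 -0.3221  0.013 ] 0.2091282411863687 -42.20361498971961
bay1 px [319.02745296 193.24987744]
```

Call:
{"fn": "send_rows", "kwargs": {"commands": "20 0 0 0.7 0;20 0 0 0.8 0;20 0 0 0.8 0;20 0 0 0.8 0;20 0 0 0.6 0;20 0 0 0.3 0;20 0 0 0.2 0;20 0 0 0 0;20 0 0 0 0"}}

```text
t: 11.87
tcp_pos: [0.4843, -0.3519, 0.0944]
tool_rot: [-0.071, 0.997, -0.003, -0.001]
force: [0.2, -0.3, -0.6]
finger_gap: 0.51
gripper_force: 31.1
```

Call:
{"fn": "send_rows", "kwargs": {"commands": "20 0 0 0.25 0;20 0 0 0 0;64 0 0 0 0;64 0 0 0 0;64 0 0 0 0;64 0 0 0 0;64 0 0 -0.5 0;64 0 0 -1 0;64 0 0 -1 0;64 0 0 -1 1;64 0 0 0 1;64 0 0 0 1;64 0 0 0 1;64 0 0 0 1;64 0 0 0 1;64 0 0 0 1;64 0 0 0 1;64 0 0 0 1;64 0 0 0 1;64 0 0 0 1"}}

```text
t: 13.53
tcp_pos: [0.4843, -0.3517, 0.1599]
tool_rot: [0.31, 0.951, -0.003, -0.0]
force: [-0.6, 0.2, -0.2]
finger_gap: 0.75
gripper_force: 0.0
```

Call:
{"fn": "send_rows", "kwargs": {"commands": "70 0 0 0 1;70 0.59 0.7 0 0;70 0.59 0.7 0 0;70 0.59 0.7 0 0;70 0.59 0.7 0 0;70 0.59 0.7 0 0;70 0.59 0.7 0 0;70 0.59 0.7 0 0;70 0.59 0.7 0 0;70 0.59 0.7 0 0;70 0.59 0.7 0 0;70 0.59 0.7 0 0;70 0.59 0.7 0 0;70 0.59 0.7 0 0;70 0.59 0.7 0 0;70 0.59 0.7 0 0;70 0.59 0.7 0 0;70 0 0 0 0;70 0 0 0 0"}}

```text
t: 15.12
tcp_pos: [0.4827, -0.0575, 0.1579]
tool_rot: [0.34, 0.941, -0.003, -0.0]
force: [-0.4, 0.1, 0.3]
finger_gap: 0.819
gripper_force: 0.0
```

```bash
python3 - <<'E'
from h import *
go((.484,-.06,.076)); s=snap('wrist','w8.png'); print(proj(s,(.484,-.06,.122)))
E
```

```text
t 15.12 tcp [ 0.4827 -0.0575  0.1579] yaw_y 50.3 F [-0.4  0.1  0.3] gap 70.0 gf 0.0 q6 -1.22
shift in units of 20mm [-0.12 -0.03  4.1 ] norm 4.1
[319.95370511 213.25301775]
```

View pics/w8.png

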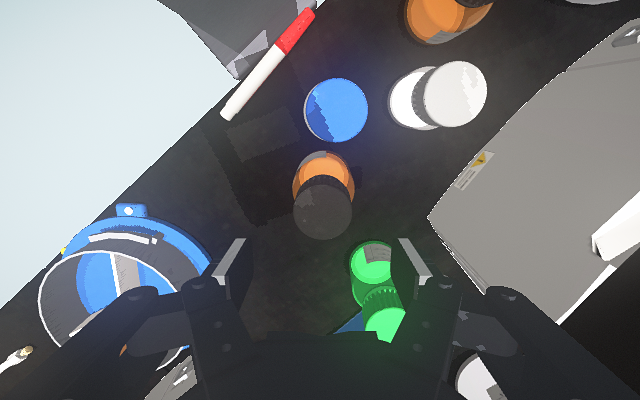

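B's cap top is at (322,209), 4 px from the prediction; blue is at (336,110), grey at (455,93) and green at (385,300). Straight down and grip.

Call:
{"fn": "send_rows", "kwargs": {"commands": "70 0 0 0.7 0;70 0 0 0.9 0;70 0 0 0.9 0;70 0 0 0.8 0;70 0 0 0.5 0;70 0 0 0.3 0;20 0 0 0 0;20 0 0 0 0;20 0 0 0 0;20 0 0 0 0;20 0 0 0 0;20 0 0 0 0;20 0 0 0 0"}}

```text
t: 16.25
tcp_pos: [0.4829, -0.0592, 0.0759]
tool_rot: [0.341, 0.94, -0.003, -0.0]
force: [-0.5, -1.4, 1.4]
finger_gap: 0.51
gripper_force: 30.8
```

```bash
python3 - <<'E'
from h import *
go((.4590,-.2796,.076))
E
```

```text
t 16.25 tcp [ 0.4829 -0.0592  0.0759] yaw_y 50.1 F [-0.5 -1.4  1.4] gap 43.6 gf 30.8 q6 -1.22
shift in units of 20mm [-6.15 -9.23  0.06] norm 11.09
```

Call:
{"fn": "send_rows", "kwargs": {"commands": "20 0 0 -0.5 0;20 0 0 -1 0;20 0 0 -1 0;20 0 0 -1 0;20 0 0 -1 0;20 0 0 -0.5 0;20 -0.47 -0.71 0 0;20 -0.47 -0.71 0 0;20 -0.47 -0.71 0 0;20 -0.47 -0.71 0 0;20 -0.47 -0.71 0 0;20 -0.47 -0.71 0 0;20 -0.47 -0.71 0 0;20 -0.47 -0.71 0 0;20 -0.47 -0.71 0 0;20 -0.47 -0.71 0 0;20 -0.47 -0.71 0 0;20 -0.47 -0.71 0 0;20 -0.51 -0.71 0 0;20 0 0 0 0"}}

```text
t: 17.92
tcp_pos: [0.4594, -0.2826, 0.1769]
tool_rot: [0.342, 0.94, -0.004, 0.001]
force: [0.3, -0.3, -1.0]
finger_gap: 0.513
gripper_force: 31.0
```

```bash
python3 - <<'E'
from h import *
go((.459,-.2796,.088)); s=snap('wrist'); cv2.imwrite('pics/w9.png',s['pixels'][50:350,170:570,::-1])
E
```

```text
t 17.92 tcp [ 0.4594 -0.2826  0.1769] yaw_y 50.0 F [ 0.3 -0.3 -1. ] gap 43.8 gf 31.0 q6 -1.62
shift in units of 20mm [0.13 0.13 4.44] norm 4.45
```

View pics/w9.png

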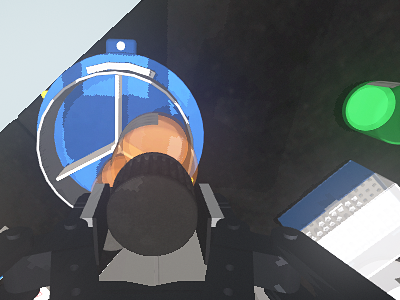

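The bottle is over bay 2, with the first one standing in bay 1 behind it. Lowering.

Call:
{"fn": "send_rows", "kwargs": {"commands": "20 0.13 0.13 0.7 0;20 0 0 0.8 0;20 0 0 0.8 0;20 0 0 0.8 0;20 0 0 0.6 0;20 0 0 0.4 0;20 0 0 0.3 0;20 0 0 0 0;62 0 0 0 0;62 0 0 0 0;62 0 0 0 0;62 0 0 0 0;62 0 0 -0.5 0;62 0 0 -1 0;62 0 0 -1 0;62 0 0 -1 -1;62 0 0 -1 -1;62 0 0 -0.2 -1;62 0 0 0 -1;62 0 0 0 -1"}}

```text
t: 19.63
tcp_pos: [0.459, -0.2753, 0.1843]
tool_rot: [0.171, 0.985, -0.003, -0.0]
force: [0.0, -0.7, 0.1]
finger_gap: 0.726
gripper_force: 0.0
```

Call:
{"fn": "send_rows", "kwargs": {"commands": "70 0 0 0 -1;70 0 0 0 -1;70 0 0 0 -1;70 0 0 0 -1;70 0 0 0 -1;70 0 0 0 -1;70 0 0 0 -1;70 0 0 0 0"}}

```text
t: 20.3
tcp_pos: [0.4587, -0.275, 0.1833]
tool_rot: [-0.071, 0.997, -0.002, -0.001]
force: [-0.9, -0.6, -0.2]
finger_gap: 0.82
gripper_force: 0.0
```

```bash
python3 - <<'E'
from h import *
go((.427,.130,.18))
E
```

```text
t 20.3 tcp [ 0.4587 -0.275   0.1833] yaw_y 98.2 F [-0.9 -0.6 -0.2] gap 70.0 gf 0.0 q6 -2.46
shift in units of 20mm [-1.32 20.27  0.07] norm 20.31
```

Call:
{"fn": "send_rows", "kwargs": {"commands": "70 -0.06 1 0 0;70 -0.06 1 0 0;70 -0.06 1 0 0;70 -0.06 1 0 0;70 -0.06 1 0 0;70 -0.06 1 0 0;70 -0.06 1 0 0;70 -0.06 1 0 0;70 -0.06 1 0 0;70 -0.06 1 0 0;70 -0.06 1 0 0;70 -0.06 1 0 0;70 -0.06 1 0 0;70 -0.06 1 0 0;70 -0.06 1 0 0;70 -0.06 1 0 0;70 -0.06 1 0 0;70 -0.06 1 0 0;70 -0.06 1 0 0;70 -0.1 1 0 0"}}

```text
t: 21.97
tcp_pos: [0.4262, 0.1252, 0.1813]
tool_rot: [-0.07, 0.998, -0.002, -0.001]
force: [1.3, 0.3, -0.3]
finger_gap: 0.818
gripper_force: 0.0
```

```bash
python3 - <<'E'
from h import *
go((.427,.13,.076)); s=snap('wrist'); print(proj(s,(.427,.13,.122))); cv2.imwrite('pics/w10.png',s['pixels'][:,:,::-1])
E
```

```text
t 21.97 tcp [0.4262 0.1252 0.1813] yaw_y 98.0 F [ 1.3  0.3 -0.3] gap 69.9 gf 0.0 q6 -1.67
shift in units of 20mm [-0.09  0.26  5.26] norm 5.27
[326.24782398 201.95882194]
```

View pics/w10.png

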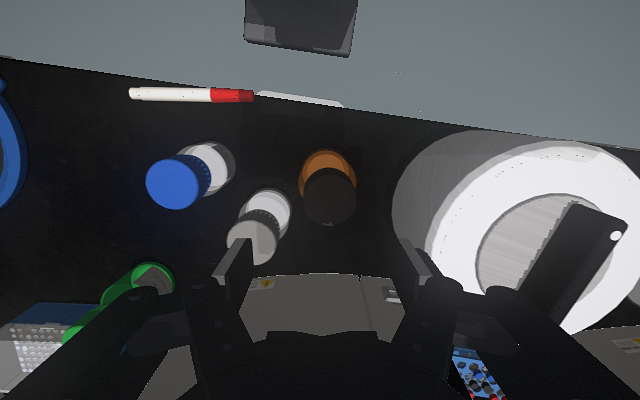

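C's cap top is at (329,199), grey is at (250,240) clear of the finger path, and the cover is on the right with its bar around (580,270). Descending.

Call:
{"fn": "send_rows", "kwargs": {"commands": "70 0 0.34 0.7 0;70 0 0 1 0;70 0 0 1 0;70 0 0 1 0;70 0 0 0.8 0;70 0 0 0.5 0;70 0 0 0.25 0;20 0 0 0 0;20 0 0 0 0;20 0 0 0 0;20 0 0 0 0;20 0 0 0 0;20 0 0 0 0;20 0 0 0 0"}}

```text
t: 23.18
tcp_pos: [0.4263, 0.1304, 0.0764]
tool_rot: [-0.071, 0.997, -0.002, -0.0]
force: [0.8, 0.3, 4.7]
finger_gap: 0.515
gripper_force: 31.0
```

Call:
{"fn": "send_rows", "kwargs": {"commands": "20 0 0 -0.5 0;20 0 0 -1 0;20 0 0 -1 0;20 0 0 -1 0;20 0 0 -1 0;20 0 0 -1 0;20 0 0 -1 0;20 0 0 -1 0;20 0 0 -0.5 0;20 0 0 0 0"}}

```text
t: 24.02
tcp_pos: [0.4271, 0.1312, 0.2378]
tool_rot: [-0.071, 0.997, -0.002, 0.001]
force: [0.6, 0.2, -1.2]
finger_gap: 0.514
gripper_force: 31.0
```

```bash
python3 - <<'E'
from h import *
go((.4085,-.336,.23))
E
```

```text
t 24.02 tcp [0.4271 0.1312 0.2378] yaw_y 98.1 F [ 0.6  0.2 -1.2] gap 43.9 gf 31.0 q6 -1.66
shift in units of 20mm [  4.22 -22.99   0.5 ] norm 23.38
```

Call:
{"fn": "send_rows", "kwargs": {"commands": "20 0.18 -0.7 0 0;20 0.18 -0.97 0 0;20 0.18 -0.97 0 0;20 0.18 -0.97 0 0;20 0.18 -0.97 0 0;20 0.18 -0.97 0 0;20 0.18 -0.97 0 0;20 0.18 -0.97 0 0;20 0.18 -0.97 0 0;20 0.18 -0.97 0 0;20 0.18 -0.97 0 0;20 0.18 -0.97 0 0;20 0.18 -0.97 0 0;20 0.18 -0.97 0 0;20 0.18 -0.97 0 0;20 0.18 -0.97 0 0;20 0.18 -0.97 0 0;20 0.18 -0.97 0 0;20 0.18 -0.97 0 0;20 0.18 -0.97 0 0"}}

```text
t: 25.68
tcp_pos: [0.4077, -0.2579, 0.2362]
tool_rot: [-0.071, 0.997, -0.001, -0.003]
force: [0.2, -0.5, -0.9]
finger_gap: 0.514
gripper_force: 31.1
```

Call:
{"fn": "send_rows", "kwargs": {"commands": "20 0.2 -0.97 0.2 0;20 0.2 -0.97 0.2 0;20 0.2 -0.97 0.2 0;20 0 -0.95 0 0;20 0 0 0 0;20 0 0 0 0"}}

```text
t: 26.18
tcp_pos: [0.4069, -0.3358, 0.2246]
tool_rot: [-0.07, 0.998, -0.001, -0.002]
force: [0.2, 0.7, -1.6]
finger_gap: 0.514
gripper_force: 31.1
```

```bash
python3 - <<'E'
from h import *
go((.4085,-.336,.089)); s=snap('wrist')
print('q',np.round(readout.sense()['q'],2))
cv2.imwrite('pics/w11.png',s['pixels'][20:400,120:560,::-1])
E
```

```text
t 26.18 tcp [ 0.4069 -0.3358  0.2246] yaw_y 98.0 F [ 0.2  0.7 -1.6] gap 43.9 gf 31.1 q6 -2.61
shift in units of 20mm [-0.11 -0.01  6.78] norm 6.78
q [-0.9   0.37  1.65 -0.01  1.12 -2.61]
```

View pics/w11.png

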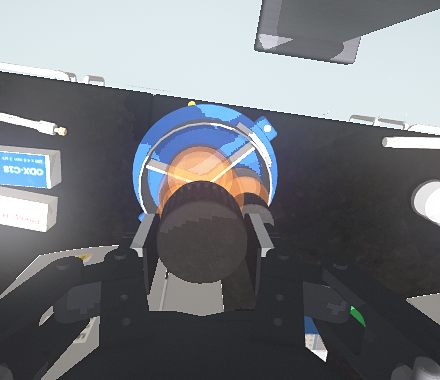

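The bottle is over bay 3. That was my 14th picture, so from here I measure by numbers only.

Call:
{"fn": "send_rows", "kwargs": {"commands": "20 -0.11 0 0.7 0;20 0 0 1 0;20 0 0 1 0;20 0 0 1 0;20 0 0 0.9 0;20 0 0 0.7 0;20 0 0 0.6 0;20 0 0 0.5 0;20 0 0 0.35 0;20 0 0 0 0;20 0 0 0 0"}}

```text
t: 27.15
tcp_pos: [0.4095, -0.3359, 0.0911]
tool_rot: [-0.071, 0.997, -0.002, -0.002]
force: [-0.6, -0.2, -0.8]
finger_gap: 0.514
gripper_force: 31.2
```

```bash
python3 - <<'E'
from h import *
state()
E
```

```text
t 27.15 tcp [ 0.4095 -0.3359  0.0911] yaw_y 98.1 F [-0.6 -0.2 -0.8] gap 43.9 gf 31.2 q6 -2.6
```

Call:
{"fn": "send_rows", "kwargs": {"commands": "20 0 0 0.12 0;62 0 0 0 0;62 0 0 0 0;62 0 0 0 0;62 0 0 0 0;62 0 0 -0.5 0;62 0 0 -1 0;62 0 0 -1 0;62 0 0 -1 0;62 0 0 -1 0;62 0 0 -1 0;62 0 0 -1 0;62 0 0 -1 0;62 0 0 -0.5 0;62 0 0 0 0"}}

```text
t: 28.4
tcp_pos: [0.4111, -0.3369, 0.2518]
tool_rot: [-0.071, 0.997, -0.005, 0.0]
force: [-0.2, 0.1, 0.1]
finger_gap: 0.722
gripper_force: 0.0
```

```bash
python3 - <<'E'
from h import *
state()
# cover in scene and side: dark bar inside the bright cover top
for n,box in (('scene',(285,245,385,345)),('side',(180,140,255,190))):
    s=snap(n); u0,v0,u1,v1=box; g=cv2.cvtColor(s['pixels'][v0:v1,u0:u1].astype(np.uint8),cv2.COLOR_RGB2GRAY)
    m=(g<70).astype(np.uint8); k,_,st,c=cv2.connectedComponentsWithStats(m)
    print(n,[(st[i].tolist()) for i in range(1,k) if st[i,4]>15])
    for i in range(1,k):
        x,y,w,h,a=st[i]
        if a>40 and x>0 and y>0 and x+w<u1-u0 and y+h<v1-v0:
            ys,xs=np.where(_==i); P=np.array([cast(s,a_+u0,b_+v0,.171)[:2] for a_,b_ in zip(xs,ys)])
            mu=P.mean(0); U,S,V=np.linalg.svd(P-mu,full_matrices=False); t=(P-mu)@V[0]
            print(' bar ctr',mu.round(4),'ang',np.degrees(np.arctan2(V[0,1],V[0,0])).round(1),'len',np.ptp(t).round(3),'wid',np.ptp((P-mu)@V[1]).round(3))
s=snap('wrist'); g=cv2.cvtColor(s['pixels'].astype(np.uint8),cv2.COLOR_RGB2GRAY)
print('eye',s['eye'].round(3))
for b in [(.482,-.352),(.4586,-.2796),(.4078,-.336)]:
    q=proj(s,(*b,.134)); print('bay',b,q.round(0), g[int(q[1])-2:int(q[1])+3,int(q[0])-2:int(q[0])+3].mean())
E
```

```text
t 28.4 tcp [ 0.4111 -0.3369  0.2518] yaw_y 98.1 F [-0.2  0.1  0.1] gap 61.7 gf 0.0 q6 -2.6
scene [[3, 0, 7, 17, 77], [10, 0, 77, 30, 951], [28, 32, 44, 21, 250], [0, 35, 33, 65, 779], [35, 34, 20, 6, 27], [65, 75, 21, 25, 190]]
 bar ctr [0.4467 0.32  ] ang 167.3 len 0.096 wid 0.019
side [[0, 0, 30, 30, 178], [70, 0, 5, 14, 35], [20, 31, 8, 19, 57], [0, 34, 7, 16, 47]]
eye [ 0.339 -0.343  0.419]
bay (0.482, -0.352) [296. 247.] 115.96
bay (0.4586, -0.2796) [367. 236.] 114.28
bay (0.4078, -0.336) [321. 182.] 98.84
```

```bash
python3 - <<'E'
from h import *
s=snap('wrist'); im=s['pixels'].astype(int)
for b in [(.482,-.352),(.4586,-.2796),(.4078,-.336)]:
    print(b)
    for r in (0,.01,.018,.027,.032):
        print(' ',r,[im[int(q[1]),int(q[0])].tolist() for a in (0,60,120,180,240,300) for q in [proj(s,(b[0]+r*np.cos(np.radians(a)),b[1]+r*np.sin(np.radians(a)),.134))]])
w=snap('side'); im=w['pixels'].astype(int)
for b in [(.482,-.352),(.4586,-.2796),(.4078,-.336)]:
    q=proj(w,(*b,.134)); print('side',q.round(0),im[int(q[1]),int(q[0])])
go((.447,.303,.27))
E
```

```text
(0.482, -0.352)
  0 [[119, 115, 116], [119, 115, 116], [119, 115, 116], [119, 115, 116], [119, 115, 116], [119, 115, 116]]
  0.01 [[129, 124, 123], [122, 118, 118], [124, 117, 119], [123, 118, 121], [118, 114, 114], [131, 125, 126]]
  0.018 [[130, 125, 124], [118, 114, 113], [129, 121, 125], [123, 114, 120], [118, 112, 117], [131, 126, 125]]
  0.027 [[142, 139, 134], [160, 155, 152], [96, 84, 84], [78, 73, 84], [255, 255, 255], [155, 152, 150]]
  0.032 [[218, 215, 217], [159, 155, 151], [103, 172, 255], [214, 148, 119], [99, 183, 255], [157, 154, 152]]
(0.4586, -0.2796)
  0 [[115, 113, 115], [115, 113, 115], [115, 113, 115], [115, 113, 115], [115, 113, 115], [115, 113, 115]]
  0.01 [[115, 110, 111], [126, 123, 121], [116, 112, 116], [124, 117, 121], [126, 120, 121], [126, 119, 121]]
  0.018 [[70, 65, 69], [131, 127, 123], [117, 112, 110], [124, 116, 119], [127, 122, 123], [121, 113, 116]]
  0.027 [[67, 64, 66], [57, 53, 59], [70, 66, 73], [77, 73, 82], [87, 81, 88], [109, 105, 111]]
  0.032 [[69, 64, 67], [53, 49, 54], [70, 65, 68], [80, 76, 86], [171, 143, 139], [108, 107, 110]]
(0.4078, -0.336)
  0 [[103, 100, 109], [103, 100, 109], [103, 100, 109], [103, 100, 109], [103, 100, 109], [103, 100, 109]]
  0.01 [[105, 101, 109], [106, 102, 111], [105, 102, 111], [101, 98, 107], [103, 100, 109], [104, 101, 108]]
  0.018 [[102, 98, 106], [106, 102, 109], [105, 102, 112], [101, 97, 110], [101, 98, 108], [102, 100, 108]]
  0.027 [[232, 172, 138], [195, 141, 118], [88, 124, 207], [249, 202, 154], [162, 132, 129], [85, 119, 201]]
  0.032 [[244, 186, 142], [244, 185, 139], [178, 183, 197], [251, 203, 158], [88, 127, 205], [119, 199, 255]]
side [446. 208.] [91 88 85]
side [418. 209.] [92 87 85]
side [436. 228.] [68 64 65]
t 28.65 tcp [ 0.4092 -0.3348  0.2473] yaw_y 98.1 F [ 0.4 -0.4  0.1] gap 62.2 gf 0.0 q6 -2.6
shift in units of 20mm [-6.37 31.3  -1.22] norm 31.97
```

All three caps are where expected. On to the cover.

Call:
{"fn": "send_rows", "kwargs": {"commands": "50 -0.2 0.98 -0.04 0;50 -0.2 0.98 -0.04 0;50 -0.2 0.98 -0.04 0;50 -0.2 0.98 -0.04 0;50 -0.2 0.98 -0.04 0;50 -0.2 0.98 -0.04 0;50 -0.2 0.98 -0.04 0;50 -0.2 0.98 -0.04 0;50 -0.2 0.98 -0.04 0;50 -0.2 0.98 -0.04 0;50 -0.2 0.98 -0.04 0;50 -0.2 0.98 -0.04 0;50 -0.2 0.98 -0.04 0;50 -0.2 0.98 -0.04 0;50 -0.2 0.98 -0.04 0;50 -0.2 0.98 -0.04 0"}}

```text
t: 29.98
tcp_pos: [0.4283, -0.0149, 0.2588]
tool_rot: [-0.071, 0.997, -0.002, -0.003]
force: [-0.1, -0.1, -0.8]
finger_gap: 0.585
gripper_force: 0.0
```

Call:
{"fn": "send_rows", "kwargs": {"commands": "50 -0.2 0.98 -0.04 0;50 -0.2 0.98 -0.04 0;50 -0.2 0.98 -0.04 0;50 -0.2 0.98 -0.04 0;50 -0.2 0.98 -0.04 0;50 -0.2 0.98 -0.04 0;50 -0.2 0.98 -0.04 0;50 -0.2 0.98 -0.04 0;50 -0.2 0.98 -0.04 0;50 -0.2 0.98 -0.04 0;50 -0.2 0.98 -0.04 0;50 -0.2 0.98 -0.04 0;50 -0.2 0.98 -0.04 0;50 -0.2 0.98 -0.04 0;50 -0.2 0.98 -0.04 0;50 0 0 0 0;50 0 0 0 0"}}

```text
t: 31.4
tcp_pos: [0.4462, 0.2838, 0.2691]
tool_rot: [-0.072, 0.997, -0.003, -0.003]
force: [0.1, -0.4, -0.2]
finger_gap: 0.587
gripper_force: 0.0
```

```bash
python3 - <<'E'
from h import *
state(); s=snap('wrist','w12.png'); im=s['pixels'].astype(np.uint8); g=cv2.cvtColor(im,cv2.COLOR_RGB2GRAY)
print('pred cover',proj(s,(.447,.3,.133)).round(0),proj(s,(.447,.3,.171)).round(0))
m=(g<60).astype(np.uint8); k,L,st,c=cv2.connectedComponentsWithStats(m)
print('dark',[(st[i].tolist()) for i in range(1,k) if st[i,4]>150])
m=(g>185).astype(np.uint8); k,L,st,c=cv2.connectedComponentsWithStats(m)
print('bright',[(st[i].tolist()) for i in range(1,k) if st[i,4]>300])
print(cv2.resize(g,(64,40),interpolation=cv2.INTER_AREA)[8:34,16:52]//26)
E
```

```text
t 31.4 tcp [0.4462 0.2838 0.2691] yaw_y 98.2 F [ 0.1 -0.4 -0.2] gap 50.1 gf 0.0 q6 -1.36
pred cover [336. 182.] [338. 192.]
dark [[219, 0, 75, 18, 510], [209, 0, 104, 51, 378], [0, 42, 329, 240, 38508], [0, 111, 640, 289, 74118]]
bright [[51, 59, 67, 12, 664], [264, 91, 169, 167, 13148], [285, 98, 34, 22, 302], [98, 106, 34, 39, 665], [154, 147, 34, 36, 723], [494, 201, 47, 52, 1630], [0, 275, 22, 28, 430], [168, 372, 39, 14, 352]]
[[1 1 1 1 1 1 1 1 1 2 2 3 4 4 5 6 6 6 6 6 6 6 6 6 6 6 6 5 5 5 5 5 5 5 5 5]
 [1 1 1 1 1 1 1 1 1 1 1 1 2 2 2 3 5 7 8 8 8 7 6 6 6 6 6 6 5 5 5 5 5 5 5 5]
 [1 1 1 1 1 1 1 1 1 1 1 1 2 2 6 8 6 7 9 9 9 9 9 7 4 4 5 5 6 5 5 5 5 5 5 5]
 [1 1 1 1 1 1 1 1 1 1 1 1 3 7 8 7 6 7 9 9 9 9 9 9 7 3 3 2 2 3 3 3 4 4 5 5]
 [1 1 1 1 1 1 1 1 1 1 1 2 5 6 6 6 6 6 8 9 9 9 9 9 9 7 3 3 2 2 2 2 1 1 1 2]
 [1 1 1 1 1 1 1 1 1 1 1 4 6 6 6 6 6 5 5 7 7 9 9 9 9 9 5 3 2 2 2 2 1 1 1 1]
 [3 3 1 1 1 1 1 1 1 1 2 6 6 6 6 5 4 4 5 5 3 7 9 9 9 9 8 3 3 2 2 2 1 1 1 1]
 [8 8 5 1 1 1 1 1 1 1 4 6 6 6 5 4 4 4 5 3 6 7 9 9 9 9 9 3 3 2 2 2 1 1 1 1]
 [5 8 7 2 1 1 1 1 1 1 5 6 6 6 4 4 4 4 4 3 3 8 9 9 9 9 9 4 3 2 2 
[... 586 characters left out ...]
2 2 2 2 2 2 1 1 3 6 8 7]
 [3 3 3 3 3 3 3 2 2 3 2 3 4 3 2 4 6 8 8 8 6 2 3 3 2 2 2 2 1 1 1 1 1 2 6 6]
 [3 3 3 3 3 3 2 1 2 2 1 2 2 2 2 2 2 2 2 2 2 2 2 4 2 2 2 1 1 2 2 2 2 2 3 4]
 [3 3 3 3 3 2 1 1 1 2 1 1 2 2 2 2 2 2 2 2 2 2 2 3 2 2 2 3 3 3 3 3 3 3 3 3]
 [1 1 1 2 2 1 1 1 1 1 1 1 2 2 3 3 3 3 2 2 2 2 2 1 1 1 1 2 2 1 1 1 2 3 3 3]
 [1 1 1 1 1 1 1 1 1 1 1 1 2 1 4 4 4 4 4 4 4 2 1 1 1 1 1 1 1 1 1 1 1 1 3 3]
 [1 1 1 1 1 1 1 1 1 1 1 1 2 1 4 4 4 4 4 4 4 4 1 1 1 1 1 1 1 1 1 1 1 1 1 3]
 [1 1 1 1 1 1 1 1 1 1 0 2 2 1 4 4 4 4 3 3 4 4 2 1 1 1 1 1 1 1 1 1 1 1 1 1]
 [1 1 1 1 1 1 1 1 1 1 0 3 2 1 1 1 2 2 3 3 4 4 1 1 1 1 1 1 1 1 1 1 1 1 0 1]
 [1 1 1 1 1 1 1 0 0 1 0 1 1 1 1 1 1 1 1 1 1 1 1 1 1 1 1 1 1 1 1 1 2 1 0 0]]
```

```bash
python3 - <<'E'
from h import *
s=snap('wrist'); im=s['pixels'].astype(np.uint8); g=cv2.cvtColor(im,cv2.COLOR_RGB2GRAY)
for th in (85,92,100):
    m=np.zeros_like(g); m[120:240,300:400]=(g[120:240,300:400]<th); k,L,st,c=cv2.connectedComponentsWithStats(m)
    for i in range(1,k):
        if st[i,4]<300: continue
        ys,xs=np.where(L==i); P=np.array([cast(s,a,b,.171)[:2] for a,b in zip(xs,ys)])
        (cx,cy),(w,h),ang=cv2.minAreaRect((P*1000).astype(np.float32)); mu=P.mean(0); V=np.linalg.svd(P-mu,full_matrices=False)[2]
        print(th,st[i].tolist(),'ctr',round(cx),round(cy),'size',round(w),round(h),'pca',np.degrees(np.arctan2(V[0,1],V[0,0])).round(1),mu.round(4))
# rim of the cover top: bright right side + fit
print(g[130:225:8,310:385:3])
m=(g>185).astype(np.uint8); k,L,st,c=cv2.connectedComponentsWithStats(m); i=np.argmax([0]+[st[j,4] if abs(st[j,0]-264)<15 else 0 for j in range(1,k)])
cn=cv2.findContours((L==i).astype(np.uint8),cv2.RETR_EXTERNAL,cv2.CHAIN_APPROX_NONE)[0][0][:,0]
P=np.array([cast(s,a,b,.133)[:2] for a,b in cn]); 
sel=(cn[:,0]>395); Q=P[sel]; A=np.c_[2*Q,np.ones(len(Q))]; x=np.linalg.lstsq(A,(Q**2).sum(1),rcond=None)[0]; print('circle',x[:2].round(4),np.sqrt(x[2]+x[0]**2+x[1]**2).round(4))
h=cv2.convexHull((P*1000).astype(np.float32)); print('encl',cv2.minEnclosingCircle(h))
E
```

```text
85 [327, 162, 26, 75, 346] ctr 455 301 size 75 16 pca -7.0 [0.4532 0.3019]
92 [327, 138, 44, 99, 1121] ctr 444 309 size 18 99 pca -10.3 [0.4441 0.3077]
100 [327, 138, 49, 99, 1592] ctr 444 309 size 18 99 pca -10.6 [0.4428 0.309 ]
[[180 182 183 181 175 179 179 180 181 183 185 186 250 244 244 243 255 254
  253 252 252 252 252 252 252]
 [176 177 180 180  99 119 131 130 130 134 133 135 135 239 229 229 130 106
  199 237 248 210 188 255 253]
 [182 109 127 127 128 130 132 129 129 128 130 131 131 132 239 138  92  92
   99 111 106 102 154 240 244]
 [126 127 127 128 127 129 131 131 130 129 129 133 133 135 139  90  90  98
  255 253 255  90 242 241 240]
 [123 125 126 126 126 127 128 128 128 130 131 131 132 138  86  87  98 109
  103  98 105 229 241 238 238]
 [128 126 129 130 130 130 128 126 127 130 130 130 115  85  84  88  91  93
   92  86 226 226 242 241 240]
 [126 129 127 126 127 126 128 127 129 131 133 117  81  84  87  90  90  88
  115 125 226 224 223 241 243]
 [129 129 129 129 130 131 127 226 240 121 132  83  84  90  90  88  88 255
  227 226 225 224 224 239 238]
 [154 153 150 151 245 238 235 236 149  83  82  85  88  90  88  87 249 239
  237 222 223 223 222 221 239]
 [233 234 232 232 234 235 212 125  84  83  86  99 101  97  91 229 241 237
  237 242 223 222 219 222 238]
 [215 214 215 214 217 208 122  88  83  86  96  97  96  89 221 221 224 220
  219 239 222 220 222 223 220]
 [254 169 212 211 217 127  81  85  89  96  95  95  87 211 212 216 219 218
  217 214 214 215 216 221 238]]
circle [0.4436 0.31  ] 0.0911
encl ((443.5856018066406, 310.50341796875), 91.31351470947266)
```

The cover's rim circle is centred at (0.4436, 0.310). The bar centre is (0.444, 0.309), 99 mm long, at about -11°. Both agree with the given sizes. Turn, centre and descend.

Call:
{"fn": "send_rows", "kwargs": {"commands": "50 0 0 0 1;50 0 0 0 1;50 0 0 0 1;50 0 0 0 1;50 0 0 0 1;50 0.38 0.63 0 0;50 0 0.6 0 0;50 0 0 1 0;50 0 0 1 0;50 0 0 1 0;50 0 0 1 0;50 0 0 0.7 0;50 0 0 0.5 0;50 0 0 0.3 0;50 0 0 0 0;50 0 0 0 0"}}

```text
t: 32.83
tcp_pos: [0.4447, 0.3087, 0.1605]
tool_rot: [0.104, 0.995, -0.002, -0.001]
force: [0.1, 0.4, -0.2]
finger_gap: 0.589
gripper_force: 0.0
```

```bash
python3 - <<'E'
from h import *
go((.4437,.3095,.115)); s=snap('wrist'); im=s['pixels'].astype(np.uint8); g=cv2.cvtColor(im,cv2.COLOR_RGB2GRAY)
print(proj(s,(.4437,.3095,.171)).round(0))
for r in range(150,330,12): print(r,g[r,240:410:5])
E
```

```text
t 32.83 tcp [0.4447 0.3087 0.1605] yaw_y 78.1 F [ 0.1  0.4 -0.2] gap 50.3 gf 0.0 q6 -0.96
shift in units of 20mm [0.06 0.04 2.27] norm 2.27
[321. 234.]
150 [235 235 236 135 141 140 141 142 112  94 104 102 101 101 102  87  56  59
  59  58 104 105 105 189 188 171 105 237 236 237 237 236 237 236]
162 [138 142 142 142 142 145  97 105 104 103 103 102 101 103 103  51  54  56
  56  57 105 105 107 106 105 191 191 191 207 247 237 237 237 237]
174 [138 139 139 139  96 105 104 103 104 102 104 101 101 101 103  46  90 143
 146  52 103 105 105 106 107 106 189 187 187 189 197 239 236 237]
186 [136 137 137 102 102 102 101  99 100  99 100 100  98  99 100  43  48  48
  48  49 101 101 102 103 105 105 104 189 182 182 182 181 241 236]
198 [136 136  86  97  97  97  96  97  95  96  97  95  97  95  96  39  42  44
  46  45  99  99 101 100 102 103 103 105 105 107 108 109 174 236]
210 [134 133  96 100 100 100 100  99  99  97  99  99  99  98  98  37  42  42
  44  41 100  99 101 101 104 103 124 125 127 103 108 107 182 236]
222 [130 131  78  96  95  96  94  94  94  94  95  94  93  94  95  35  41  43
  44  42  95 
[... 496 characters left out ...]
07  47  44  46  46 233 230 158 157 179 180 158 165  47  51  52
  53  50 162 161 161 162 161 161  45  51  53  51  92 107  48  51]
282 [ 41  39  42  47  45  44  33 233 235 224 225 225 226 236 231  46  58  60
  58  51 232 228 227 227 227 227 228  48  51  52  50  47  45  46]
294 [ 35  36  41  44  43  42 233 233 233 233 222 222 223 223 222  43 199 232
 244  48 224 224 226 224 225 225 225 236  44  50  45  43  43  41]
306 [ 34  39  37  40  41  81 104 231 233 233 233 221 222 223 222 222 238 182
 182 223 222 223 222 221 221 221 219 213  35  43  39  40  38  38]
318 [ 35  32  35  37  37  80  79  82  82  83  85  81  80  78  38  58 159 222
 156  58  37  43  43  46  43  44  42  41  44  35  36  34  32  35]
```

The bar runs straight up the picture in columns 315–336 between the pads (275 and 370), so the angle is right and it is about 2 mm off centre. Go down and grip.

Call:
{"fn": "send_rows", "kwargs": {"commands": "50 0.05 0.1 0.6 0;50 0 0 0.6 0;50 0 0 0.5 0;50 0 0 0.3 0;50 0 0 0.25 0;50 0 0 0 0;0 0 0 0 0;0 0 0 0 0;0 0 0 0 0;0 0 0 0 0;0 0 0 0 0;0 0 0 0 0;0 0 0 0 0;0 0 0 0 0", "grip_force": 80}}

```text
t: 34.05
tcp_pos: [0.4441, 0.3109, 0.1159]
tool_rot: [0.104, 0.995, -0.002, -0.0]
force: [-0.6, 1.2, 5.5]
finger_gap: 0.151
gripper_force: 78.7
```

```bash
python3 - <<'E'
from h import *
state()
E
```

```text
t 34.05 tcp [0.4441 0.3109 0.1159] yaw_y 78.1 F [-0.6  1.2  5.5] gap 12.9 gf 78.7 q6 -0.95
```

Call:
{"fn": "send_rows", "kwargs": {"commands": "0 0 0 -0.3 0;0 0 0 -0.6 0;0 0 0 -1 0;0 0 0 -1 0;0 0 0 -1 0;0 0 0 -1 0;0 0 0 -1 0;0 0 0 -1 0;0 0 0 -0.9 0;0 0 0 -0.5 0;0 0 0 0 0;0 0 0 0 0"}}

```text
t: 35.05
tcp_pos: [0.4434, 0.311, 0.2804]
tool_rot: [0.103, 0.995, -0.003, -0.002]
force: [-0.2, -0.1, -4.4]
finger_gap: 0.147
gripper_force: 78.3
```

```bash
python3 - <<'E'
from h import *
p,R=state(); s=snap('wrist','w13.png'); im=s['pixels'].astype(np.uint8); g=cv2.cvtColor(im,cv2.COLOR_RGB2GRAY)
top=p[2]+.0551
m=np.zeros_like(g); m[130:330,312:340]=g[130:330,312:340]>120
k,L,st,c=cv2.connectedComponentsWithStats(m); print([(st[i].tolist(),c[i].round(1).tolist()) for i in range(1,k) if st[i,4]>8])
for r in range(120,320,8): print(r,g[r,305:345:3])
for d in ((326,174),(326,294)): print((R.T@(cast(s,*d,top)-p)).round(4))
E
```

```text
t 35.05 tcp [0.4434 0.311  0.2804] yaw_y 78.1 F [-0.2 -0.1 -4.4] gap 12.5 gf 78.3 q6 -0.95
[([312, 130, 28, 17, 452], [325.7, 137.6]), ([314, 189, 16, 16, 211], [321.5, 196.5]), ([336, 312, 4, 18, 55], [338.0, 320.7])]
120 [146 144 146 146 146 146 145 146 146 141 244 237 236 236]
128 [144 144 145 145 147 145 146 145 146 146 144 141 135 237]
136 [146 146 147 146 145 146 144 145 146 146 147 147 147 146]
144 [141 142 141 142 142 144 144 141 141 141 141 142 143 143]
152 [102 104 106 106 104 105 104 105 106 107 106 105 102 103]
160 [101 102  53  55  55  55  54  55  56  57 104 103 105 106]
168 [105  48  52  50  50  51  51  53  52  52  52 104 103 104]
176 [ 84  49  50  49  49  50  49  49  52  50  53  67 123 121]
184 [ 51  48  46  46  47  49  51  50  50  50  51  52  97 119]
192 [ 63  45  46  66 180 177 177 179  60  47  46  48 122 120]
200 [ 71  42  42 104 177 175 176 176 146  42  42  62  95 118]
208 [ 96  40  43  44  42  40  43  42  42  40  40  80 119 118]
216 [ 95  38  40  41  40  40  40  39  39  40  38  78  93 117]
224 [122  36  38  41  37  39  40  38  37  35  37  99  93  94]
232 [78 32 35 39 37 38 37 39 35 36 34 73 69 71]
240 [38 32 34 36 36 34 34 31 31 31 33 49 71 69]
248 [27 28 33 33 29 27 32 33 29 29 30 29 70 70]
256 [26 25 30 30 27 31 27 31 27 29 26 28 72 71]
264 [23 26 23 29 26 27 28 27 27 28 27 25 31 67]
272 [34 21 27 26 25 28 29 26 23 25 25 33 47 23]
280 [32 19 23 24 26 26 26 24 21 24 21 32 32 30]
288 [32 19 22 24 26 26 22 23 25 22 21 32 26 24]
296 [30 20 18 21 22 25 24 22 23 20 22 31 23 25]
304 [28 20 23 25 22 22 23 19 18 20 20 29 20 22]
312 [ 83  17  21  19  22  21  22  20  21  18  15 164 128  24]
[ 0.0468  0.0026 -0.055 ]
[-0.0086  0.0029 -0.0551]
```

```bash
python3 - <<'E'
from h import *
p,R=state(); s=snap('wrist')
a=(R.T@(cast(s,326,174,p[2]+.0105)-p)); b=(R.T@(cast(s,326,294,p[2]+.0105)-p)); print('before: dots',a.round(4),b.round(4),'half',((a-b)/2).round(4))
d=R.T@(cast(s,321.5,196.5,p[2]+.0551)-p); off=d[0]-(a-b)[0]/2
print('now near dot',d.round(4),'cover ctr in tool x',off.round(4), 'world off',(R@[off,0,0]).round(4))
# after yaw 108: tool x direction
y=np.radians(108); xt=np.array([np.sin(y)*-1,np.cos(y)]); print('xt at 108',xt.round(3))
go((.4495,-.3225,.28))
E
```

```text
t 35.1 tcp [0.4429 0.3108 0.2797] yaw_y 78.1 F [-0.   0.2 -4.5] gap 13.1 gf 78.3 q6 -0.95
before: dots [ 0.0371  0.0033 -0.0104] [-0.0395  0.0036 -0.0107] half [ 0.0383 -0.0002  0.0002]
now near dot [ 0.0374  0.0008 -0.0549] cover ctr in tool x -0.001 world off [ 0.0009 -0.0002 -0.    ]
xt at 108 [-0.951 -0.309]
t 35.15 tcp [0.4427 0.3107 0.2794] yaw_y 78.1 F [ 1.2 -0.5 -4.7] gap 12.8 gf 78.3 q6 -0.95
shift in units of 20mm [ -6.85 -30.91   0.18] norm 31.66
```

Call:
{"fn": "send_rows", "kwargs": {"commands": "0 -0.1 -0.4 0 0;0 -0.2 -0.8 0 0;0 -0.21 -0.95 -0.02 0;0 -0.21 -0.95 -0.02 0;0 -0.21 -0.95 -0.02 0;0 -0.21 -0.95 -0.02 0;0 -0.21 -0.95 -0.02 0;0 -0.21 -0.95 -0.02 0;0 -0.21 -0.95 -0.02 0;0 -0.21 -0.95 -0.02 0;0 -0.21 -0.95 -0.02 0;0 -0.21 -0.95 -0.02 0;0 -0.21 -0.95 -0.02 0;0 -0.21 -0.95 -0.02 0;0 -0.21 -0.95 -0.02 0;0 -0.21 -0.95 -0.02 0;0 -0.21 -0.95 -0.02 0;0 -0.21 -0.95 -0.02 0;0 -0.21 -0.95 -0.02 0;0 -0.21 -0.95 -0.02 0"}}

```text
t: 36.82
tcp_pos: [0.4474, -0.0647, 0.2893]
tool_rot: [0.104, 0.995, -0.003, -0.002]
force: [0.1, -0.4, -3.6]
finger_gap: 0.149
gripper_force: 78.3
```

Call:
{"fn": "send_rows", "kwargs": {"commands": "0 -0.21 -0.95 0 0;0 -0.21 -0.95 0 0;0 -0.21 -0.95 0 0;0 -0.21 -0.95 0 0;0 -0.21 -0.95 0 0;0 -0.21 -0.95 0 0;0 -0.21 -0.95 0 0;0 -0.21 -0.95 0 0;0 -0.21 -0.95 0 0;0 -0.21 -0.95 0 0;0 -0.21 -0.95 0 0;0 -0.2 -0.8 0 0;0 -0.1 -0.9 0 0;0 -0.1 -0.5 0 0;0 0 0 0 0;0 0 0 0 0"}}

```text
t: 38.15
tcp_pos: [0.4491, -0.322, 0.2909]
tool_rot: [0.104, 0.995, -0.002, -0.002]
force: [-0.6, 0.2, -4.5]
finger_gap: 0.147
gripper_force: 78.3
```

Call:
{"fn": "send_rows", "kwargs": {"commands": "0 0 0 0 -0.5;0 0 0 0 -1;0 0 0 0 -1;0 0 0 0 -1;0 0 0 0 -1;0 0 0 0 -1;0 0 0 0 -1;0 0 0 0 -0.5;0 0 0 0 0;0 0 0 0 0"}}

```text
t: 38.98
tcp_pos: [0.4495, -0.3209, 0.2915]
tool_rot: [-0.14, 0.99, -0.002, -0.002]
force: [-0.4, -0.6, -3.8]
finger_gap: 0.151
gripper_force: 78.4
```

```bash
python3 - <<'E'
from h import *
p,R=state(); s=snap('wrist'); im=s['pixels'].astype(np.uint8); hsv=cv2.cvtColor(im,cv2.COLOR_RGB2HSV)
d=R.T@(cast(s,321.5,196.5,p[2]+.0551)-p)
m=cv2.inRange(hsv,(22,120,100),(35,255,255)); n,_,st,c=cv2.connectedComponentsWithStats(m)
print('yellow',[(c[i].round(1),st[i,4]) for i in range(1,n) if st[i,4]>4])
for a in (18,198): print('pip pred',proj(s,(.4495+.102*np.cos(np.radians(a)),-.3225+.102*np.sin(np.radians(a)),.014)).round(0))
g=cv2.cvtColor(im,cv2.COLOR_RGB2GRAY); mm=np.zeros_like(g); mm[150:230,312:340]=g[150:230,312:340]>120
k,L,st,c=cv2.connectedComponentsWithStats(mm); print([(st[i].tolist(),c[i].round(1).tolist()) for i in range(1,k) if st[i,4]>8])
off=R@[-.001,0,0]
go((.4495-off[0],-.3225-off[1],.20))
E
```

```text
t 38.98 tcp [ 0.4495 -0.3209  0.2915] yaw_y 106.1 F [-0.4 -0.6 -3.8] gap 12.9 gf 78.4 q6 -2.67
yellow []
pip pred [323. 221.]
pip pred [318.  87.]
[([312, 150, 28, 60, 289], [329.9, 160.6]), ([314, 189, 16, 16, 211], [321.5, 196.5])]
t 39.03 tcp [ 0.4495 -0.3212  0.2915] yaw_y 106.1 F [ 0.4  0.4 -3.3] gap 12.8 gf 78.4 q6 -2.67
shift in units of 20mm [ 0.05 -0.05  4.58] norm 4.58
```

Call:
{"fn": "send_rows", "kwargs": {"commands": "0 0.05 -0.04 0.4 0;0 0 0 0.7 0;0 0 0 0.7 0;0 0 0 0.7 0;0 0 0 0.7 0;0 0 0 0.7 0;0 0 0 0.6 0;0 0 0 0.4 0;0 0 0 0.2 0;0 0 0 0 0;0 0 0 0 0"}}

```text
t: 39.95
tcp_pos: [0.4487, -0.3241, 0.1897]
tool_rot: [-0.14, 0.99, -0.002, -0.002]
force: [0.2, -0.1, -3.7]
finger_gap: 0.145
gripper_force: 78.3
```

```bash
python3 - <<'E'
from h import *
go((.4485,-.3228,.128))
E
```

```text
t 39.95 tcp [ 0.4487 -0.3241  0.1897] yaw_y 106.1 F [ 0.2 -0.1 -3.7] gap 12.4 gf 78.3 q6 -2.67
shift in units of 20mm [-0.02  0.08  3.08] norm 3.09
```

Call:
{"fn": "send_rows", "kwargs": {"commands": "0 0 0.06 0.4 0;0 0 0 0.4 0;0 0 0 0.4 0;0 0 0 0.3 0;0 0 0 0.3 0;0 0 0 0.2 0;0 0 0 0 0;0 0 0 0 0"}}

```text
t: 40.62
tcp_pos: [0.448, -0.3228, 0.1498]
tool_rot: [-0.14, 0.99, -0.002, -0.002]
force: [-0.3, 1.2, -0.7]
finger_gap: 0.145
gripper_force: 78.8
```

Call:
{"fn": "send_rows", "kwargs": {"commands": "0 0 0 0.25 0;0 0 0 0.25 0;0 0 0 0.2 0;0 0 0 0.2 0;0 0 0 0 0;0 0 0 0 0"}}

```text
t: 41.12
tcp_pos: [0.4486, -0.3238, 0.1309]
tool_rot: [-0.14, 0.99, -0.003, -0.001]
force: [1.4, -2.9, -4.8]
finger_gap: 0.149
gripper_force: 79.2
```

Call:
{"fn": "send_rows", "kwargs": {"commands": "0 0 0 0.1 0;0 0 0 0.08 0;0 0 0 0.05 0;0 0 0 0 0;0 0 0 0 0"}}

```text
t: 41.53
tcp_pos: [0.4488, -0.3244, 0.1281]
tool_rot: [-0.14, 0.99, -0.004, -0.001]
force: [0.6, -4.9, 4.3]
finger_gap: 0.146
gripper_force: 80.5
```

Rim seated at TCP z 0.128. Now the clockwise turn.

Call:
{"fn": "send_rows", "kwargs": {"commands": "0 0 0 0 0.5;0 0 0 0 1;0 0 0 0 1;0 0 0 0 1;0 0 0 0 1;0 0 0 0 1;0 0 0 0 1;0 0 0 0 1;0 0 0 0 0"}}

```text
t: 42.28
tcp_pos: [0.4483, -0.3235, 0.1279]
tool_rot: [0.121, 0.993, -0.003, -0.001]
force: [-0.3, -2.7, 5.2]
finger_gap: 0.146
gripper_force: 80.8
```

```bash
python3 - <<'E'
from h import *
state(); print(readout.sense()['ft_torque'])
E
```

```text
t 42.28 tcp [ 0.4483 -0.3235  0.1279] yaw_y 76.1 F [-0.3 -2.7  5.2] gap 12.5 gf 80.8 q6 -2.15
[-0.19900054 -0.07109922  0.22359701]
```

Call:
{"fn": "send_rows", "kwargs": {"commands": "0 0 0 0 1;0 0 0 0 1;0 0 0 0 1;0 0 0 0 1;0 0 0 0 1;0 0 0 0 1;0 0 0 0 0.5;0 0 0 0 0;0 0 0 0 0"}}

```text
t: 43.03
tcp_pos: [0.4482, -0.3233, 0.1279]
tool_rot: [0.34, 0.94, -0.003, -0.0]
force: [0.4, -2.0, 5.5]
finger_gap: 0.148
gripper_force: 80.9
```

```bash
python3 - <<'E'
from h import *
state(); print(readout.sense()['ft_torque'])
s=snap('wrist'); g=cv2.cvtColor(s['pixels'].astype(np.uint8),cv2.COLOR_RGB2GRAY)
mm=np.zeros_like(g); mm[155:230,300:345]=g[155:230,300:345]>120
k,L,st,c=cv2.connectedComponentsWithStats(mm); print([(st[i].tolist(),c[i].round(1).tolist()) for i in range(1,k) if st[i,4]>8])
E
```

```text
t 43.03 tcp [ 0.4482 -0.3233  0.1279] yaw_y 50.3 F [ 0.4 -2.   5.5] gap 12.6 gf 80.9 q6 -1.7
[-0.03577675 -0.05970451  0.40669897]
[([300, 155, 45, 67, 703], [320.8, 174.2]), ([313, 189, 17, 16, 219], [320.8, 196.4])]
```

Call:
{"fn": "send_rows", "kwargs": {"commands": "0 0 0 0 0.5;0 0 0 0 0.1;0 0 0 0 0;50 0 0 0 0;50 0 0 0 0;50 0 0 0 0;50 0 0 0 0;50 0 0 0 0;50 0 0 -0.5 0;50 0 0 -1 0;50 0 0 -1 0;50 0 0 -1 0;50 0 0 -1 0;50 0 0 -1 0;50 0 0 -1 0;50 0 0 -1 0;50 0 0 -0.5 0;50 0 0 0 0;50 0 0 0 0"}}

```text
t: 44.67
tcp_pos: [0.4483, -0.322, 0.2872]
tool_rot: [0.361, 0.933, -0.003, -0.0]
force: [0.1, -0.6, -0.4]
finger_gap: 0.585
gripper_force: 0.0
```

```bash
python3 - <<'E'
from h import *
state(); s=snap('wrist'); im=s['pixels'].astype(np.uint8); g=cv2.cvtColor(im,cv2.COLOR_RGB2GRAY)
q=proj(s,(.4495,-.3225,.183)); print('pred bar ctr',q)
u,v=q.astype(int)
for th in (60,80,95):
    m=np.zeros_like(g); m[v-75:v+75,u-35:u+35]=g[v-75:v+75,u-35:u+35]<th
    k,L,st,c=cv2.connectedComponentsWithStats(m)
    for i in range(1,k):
        if st[i,4]<250: continue
        ys,xs=np.where(L==i); P=np.array([cast(s,a,b,.183)[:2] for a,b in zip(xs,ys)])
        r=cv2.minAreaRect((P*1000).astype(np.float32)); mu=P.mean(0); V=np.linalg.svd(P-mu,full_matrices=False)[2]
        print(th,st[i].tolist(),np.round(r[0]),np.round(r[1]),'pca',np.degrees(np.arctan2(V[0,1],V[0,0])).round(1))
m=np.zeros_like(g); m[v-80:v+80,u-20:u+20]=g[v-80:v+80,u-20:u+20]>110
k,L,st,c=cv2.connectedComponentsWithStats(m)
print('dots',[(st[i,4],c[i].round(1).tolist(),cast(s,*c[i],.183)[:2].round(4)) for i in range(1,k) if 15<st[i,4]<300])
# rim circle of the top at z .145
m=(g>185).astype(np.uint8); k,L,st,c=cv2.connectedComponentsWithStats(m); print([st[i].tolist() for i in range(1,k) if st[i,4]>1500])
# clear bottles
for n,b in (('blue',(.437,-.008,.108)),('grey',(.481,.064,.108))):
    w=snap('side'); q=proj(w,b); print(n,q.round(0),w['pixels'][int(q[1]),int(q[0])])
E
```

```text
t 44.67 tcp [ 0.4483 -0.322   0.2872] yaw_y 47.7 F [ 0.1 -0.6 -0.4] gap 50.0 gf 0.0 q6 -1.65
pred bar ctr [322.37278828 187.7379488 ]
80 [315, 159, 14, 76, 668] [ 456. -330.] [13. 76.] pca -41.8
80 [287, 247, 33, 15, 335] [ 489. -385.] [33. 16.] pca 40.2
95 [314, 133, 15, 102, 1251] [ 448. -322.] [ 13. 100.] pca -42.2
95 [287, 247, 33, 15, 336] [ 489. -385.] [33. 16.] pca 40.4
dots [(np.int32(51), [321.3, 147.9], array([ 0.4205, -0.2975])), (np.int32(41), [321.5, 225.9], array([ 0.4783, -0.3498]))]
[[240, 84, 166, 170, 15159], [468, 187, 87, 84, 2734]]
blue [319. 198.] [ 91 136 230]
grey [300. 181.] [185 178 175]
```

```bash
python3 -c "
from h import *
print(sign_off())"
```

```text
the job is handed in; nothing more can be done
None
```

I packed the three brown bottles, one in each bay, and closed and released the cover with its grip at -42.2°, against about -42° for the ears. The clear bottles still show where they stood, and I handed the job in at about 45 s; the judge's result was not shown.

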